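# Fill the specimen rack and hold the cool-box lid at its balance point

### The arm

A 6-joint arm with a two-finger parallel gripper is mounted at the origin on the work surface. World frame = base frame: x ahead of the robot, y to its left, z up, the work surface at z = 0. Lengths are in mm, angles in rad, forces in N, time in s.
With the tool pointing down it reaches from about 425 to 950 mm from the base axis. Payload 14.7 kg.
Tool frame: the origin (TCP) lies midway between the tips of the shut fingers; the grasp point (between the pads) lies 19 mm behind it (tcp_to_grasp is the distance from the TCP to the grasp point, in mm); z points along the fingers, y is the direction in which the jaws open and shut (so a half turn about z gives the same grasp; the last joint's range is limited). The gripper opens to 85 mm and grips with 20 to 120 N. Pads are 22 mm wide; open, the fingers measure 114 mm over their backs; the gripper's body (76 mm by 85 mm) begins 54 mm behind the grasp point. The pads swing forward as they close: fully open they stand 13 mm farther back than shut.
Start: joints at [-1.253, 0.48, 1.596, -0, 1.065, -0.047], TCP at [231.911, -607.215, 231.297] pointing down, gripper open.
Joint ranges: [-2.75, 2.75], [-0.82, 2.05], [0.23, 2.67], [-1.56, 4.7], [0.09, 2.69], [-2.92, 2.92]. Speed limits (rad/s): [1.89, 1.89, 2.39, 3.01, 3.01, 3.01].

### API

Orientations are given as a rotation vector (axis times angle).
In Python, from station import sense, snapshot, camera_info, hand_in, tcp_to_grasp gives the robot as it stands. The module is installed in compiled form; this text tells all that it offers.
- The arm moves only by the tool drive_tool, never from a script. Its argument "steps" is a list of rows, each a list of 4 numbers: the shift along the tool's x, y, z in m, then the turn about the tool's z in rad. A call has 1 to 20 rows; each row is the pose to reach, as a shift and turn from the pose commanded when the call began, along the tool's axes at that moment; what a row does not reach only later rows make up. A row lasts 1/8 s, in which the tool goes at most 62.5 mm and 10.7 degrees, less where a joint would pass 70% of its speed; a pose out of reach is approached as far as the arm can. A call with a gripper value outside its range is refused whole. "gripper" is the closure, from 0 (fully open) to 1 (shut), set as the call begins (left out, the last holds). The fingers move at their own pace and stop on an object; "newtons" is the grip in N (left out, the last holds). Time passes only in rows, so rows that repeat a pose let the fingers close. It gives the time, the measured TCP pose, the force and the opening at its end, in the units of the state.
- sense(): the state, without advancing time (a new reading comes with each control period).
- snapshot(name): name is "scene" or "top" or "wrist"; returns the picture (420x560x3 uint8, red, green, blue); there is no depth.
- camera_info(name): a dict with "fx", "fy", "cx", "cy" (pixels), "R" (3x3) and "t" (3): a world point X has camera coordinates R X + t. Camera axes: x right, y down, z forward; pixel columns grow to the right and rows downward; lengths in mm; the calibration is good to about 2 mm. A picture is of the moment at which its call begins: read the wrist's pose just before it. camera_info takes no time and is no camera call; for the wrist camera it gives the pose at the moment of the call.
- hand_in(): hands the job in, once; it reports no verdict.
The state is a dict: "time": time; "joint_positions": joint angles; "dq": joint speeds; "joint_torque": joint torques, N m; "tool_pos": TCP position; "tool_rot": TCP orientation; "ft_force": force on the tool from outside, world axes, zero at the start; "torque": the same for the moment, N m; "finger_gap": finger opening in mm.
Only numpy, scipy, OpenCV 4.12 (cv2) and the standard library are available. Lean on these libraries where they do the work, as an engineer would, in place of code of your own. Each camera call takes 0.05 s, during which the arm holds its last target.

### The job

Stand the three loose specimen jars upright in the three empty wells of the rack, one to a well and right down on its floor, so that both rows are complete; keep the cool box shut until then. Then raise the cool box's lid, which has no stay, to the point where its weight stands over the hinge and it would fall neither way, and finish while still holding it there, steady, so that a colleague can lower the rack in with both hands. Never let the lid drop shut or fall over backwards, and leave the glove box, tape roll and bottle where they are.

Things in the scene. Friction and masses are not known exactly. Their poses are not given: they have to be found in the camera images.
- jar0_center (a point): Loose, standing on the bench between rack and cool box: upright specimen jar, 70 mm tall: clear body 37 mm across with a white paper band, and above it (from 52 to 70 mm) a white ribbed screw cap 40 mm across, the place to grip; about 60 g. The point is at its centre, on the axis, 35 mm above its foot.
- jar1_center (a point): Loose, standing on the bench between rack and cool box: upright specimen jar, 70 mm tall: clear body 37 mm across with a white paper band, and above it (from 52 to 70 mm) a white ribbed screw cap 40 mm across, the place to grip; about 60 g. The point is at its centre, on the axis, 35 mm above its foot.
- jar2_center (a point): Loose, standing on the bench between rack and cool box: upright specimen jar, 70 mm tall: clear body 37 mm across with a white paper band, and above it (from 52 to 70 mm) a white ribbed screw cap 40 mm across, the place to grip; about 60 g. The point is at its centre, on the axis, 35 mm above its foot.
- jar3_center (a point): Already standing in well 2 of the rack: upright specimen jar, 70 mm tall: clear body 37 mm across with a white paper band, and above it (from 52 to 70 mm) a white ribbed screw cap 40 mm across, the place to grip; about 60 g. The point is at its centre, on the axis, 35 mm above its foot.
- jar4_center (a point): Already standing in well 3 of the rack: upright specimen jar, 70 mm tall: clear body 37 mm across with a white paper band, and above it (from 52 to 70 mm) a white ribbed screw cap 40 mm across, the place to grip; about 60 g. The point is at its centre, on the axis, 35 mm above its foot.
- jar5_center (a point): Already standing in well 4 of the rack: upright specimen jar, 70 mm tall: clear body 37 mm across with a white paper band, and above it (from 52 to 70 mm) a white ribbed screw cap 40 mm across, the place to grip; about 60 g. The point is at its centre, on the axis, 35 mm above its foot.
- rack: Grey loose rack (0.6 kg), 166 x 130 x 26 mm (x, y, z), origin at centre of underside. Six wells: 0, 1, 2 at x = -50, 0, +50 mm of the row at y = -34 mm; 3, 4, 5 likewise at y = +34 mm. Seated jars: foot 6 mm, top 76 mm above the bench; 28 mm between caps across the rows, only 10 mm along a row, so fingers should close along y. Wire bails at the x ends (x = +-86 mm) rise to 71 mm.
- well0 (a point): Well 0 of the rack, empty at the start: 44 mm across with a 2 mm chamfer, 20 mm deep. The point is at the centre of its mouth, 26 mm above the bench; axes as the rack's.
- well1 (a point): Well 1 of the rack, empty at the start: 44 mm across with a 2 mm chamfer, 20 mm deep. The point is at the centre of its mouth, 26 mm above the bench; axes as the rack's.
- well2 (a point): Well 2 of the rack, filled at the start: 44 mm across with a 2 mm chamfer, 20 mm deep. The point is at the centre of its mouth, 26 mm above the bench; axes as the rack's.
- well3 (a point): Well 3 of the rack, filled at the start: 44 mm across with a 2 mm chamfer, 20 mm deep. The point is at the centre of its mouth, 26 mm above the bench; axes as the rack's.
- well4 (a point): Well 4 of the rack, filled at the start: 44 mm across with a 2 mm chamfer, 20 mm deep. The point is at the centre of its mouth, 26 mm above the bench; axes as the rack's.
- well5 (a point): Well 5 of the rack, empty at the start: 44 mm across with a 2 mm chamfer, 20 mm deep. The point is at the centre of its mouth, 26 mm above the bench; axes as the rack's.
- lid (a joint): Hinge of the cool box lid, rad: 0 shut (start), growing as it opens, stop at 2.4. Almost no friction, no stay: below 1.443 the lid (about 0.45 kg, varying) falls shut, above it falls over backwards; at 1.443 it balances (83 degrees, 7 degrees short of plumb, because its weight lies towards the top face).
- lid_hinge (a point): Middle of the hinge line, 130 mm above the bench. x points level from the box front to its hinge side (the lid front edge swings up and over towards +x), y along the hinge, z up. The blue box with white lid is fixed, at the right of the bench, front facing the rack: 200 mm deep (x), 250 wide (y), 130 high without lid; its middle is at x = -103 mm.
- lid_bar (a point): Middle of the lid bow handle: round steel bar 12 mm thick along y of lid_hinge, 120 mm between end posts, fixed 40 mm above the lid top near its front edge. Lid shut: x = -175, z = +68 mm of lid_hinge; balanced: x = +45, z = +182 mm (a circle about the hinge). Fingers pinching it across from above can stay pointing down, the bar turning between the pads.
- lid_weight (a point): Centre of mass of the lid: when shut at x = -107, z = +13.7 mm of lid_hinge; the lid balances when this point stands straight above the hinge. The lid is a slab 206 x 256 x 28 mm, hinged at its lower rear edge, with a plug 150 x 200 x 16 mm under it.
- glovebox_center (a point): Bystander: white and brown glove dispenser box, 120 x 220 x 75 mm, loose, at the far side of the bench; point at its centre.
- tape: Bystander: roll of grey tape lying flat, 100 mm across, 48 mm high, loose, beyond the cool box; origin at the centre of its underside.
- sanitiser: Bystander: clear hand-sanitiser bottle, 64 mm across, 140 mm tall, loose, beyond the rack; origin at the centre of its underside.
Things that resemble listed ones, but are neither listed nor needed, are in the scene too. Leave any orange or purple look-alike of the part that bears jar3_center alone.

How it is judged:
By the outcome, as a careful person would: the job done as asked, in the order asked, and still so for the second after the job is handed in, while the arm keeps its last pose, push and grip.
It also fails if it takes over 69 s, if anything falls off the work surface, if the arm or the gripper's body presses on something with over 40 N, if the wrist force passes 120 N, or if a joint passes its speed limit or range.

## Working session

There is one attempt and no reset: what is moved stays moved. The work goes in short steps, Python scripts to look and compute and a tool call to move; the robot and the scene stay as the last step left them, time stands still between calls to the robot, and variables do not carry over. Pictures are saved under pics/ and viewed, and the job is handed in when it is done.

Besides the shell and the picture viewer there is one more tool, called after "Emit:" as name(argument=value, ...) on one line, values as JSON. drive_tool: Moves the arm, as the interface text tells. Its arguments: {"type":"object","properties":{"steps":{"type":"array"},"gripper":{"type":"number"},"newtons":{"type":"number"}},"required":["steps"]}

```bash
mkdir -p pics; python3 - <<'E'
from station import *
import cv2
s=sense()
print(s, tcp_to_grasp)
for n in ("scene","top","wrist"):
    im=snapshot(n); cv2.imwrite(f"pics/a_{n}.png",im[:,:,::-1])
    c=camera_info(n); print(n,c)
E
```

```text
{'time': 0.0, 'joint_positions': array([-1.25258032e+00,  4.80853363e-01,  1.59688619e+00,  1.05657658e-05,
        1.06508203e+00, -4.65775224e-02]), 'dq': array([ 0.00110068, -0.00086038,  0.00097967, -0.00013239, -0.00032448,
        0.00215165]), 'joint_torque': array([ 2.75251463e-03, -9.50629020e+01, -4.30193460e+01,  5.00603301e-05,
        1.22334235e-02, -8.17051045e-05]), 'tool_pos': array([ 231.79768217, -606.81838696,  230.65382726]), 'tool_rot': array([-3.08828202e+00, -5.69615376e-01,  2.46903138e-04]), 'ft_force': array([ 1.15383925, -0.20997935, -0.35498787]), 'torque': array([ 0.01178901, -0.01598767, -0.03661283]), 'finger_gap': 85.46848668382071} 18.700000000000003
scene {'fx': 544.3349087546793, 'fy': 544.3349087546793, 'cx': 286.44107529309906, 'cy': 213.6562525880112, 'R': array([[-0.0661555 ,  0.99761902, -0.01948689],
       [ 0.74089502,  0.03603111, -0.67065365],
       [-0.66835471, -0.05880517, -0.74151462]]), 't': array([  26.01691309, -368.28054944, 1709.8020203 ])}
top {'fx': 472.9996837451914, 'fy': 472.9996837451914, 'cx': 279.8718753941682, 'cy': 210.05752590027103, 'R': array([[ 0.02019801, -0.99975012,  0.00957782],
       [-0.98290163, -0.02160945, -0.182859  ],
       [ 0.18302028, -0.00572067, -0.98309249]]), 't': array([   5.34166822,  634.5526861 , 1111.55693311])}
wrist {'fx': 359.42244233664223, 'fy': 359.42244233664223, 'cx': 272.59476334174155, 'cy': 207.6254102100239, 'R': array([[ 0.35716343, -0.93404128, -0.00107831],
       [-0.9002361 , -0.34454415,  0.26620349],
       [-0.24901658, -0.09410742, -0.96391625]]), 't': array([-649.34876809,  -34.66209166,  378.05513497])}
```

View pics/a_top.png

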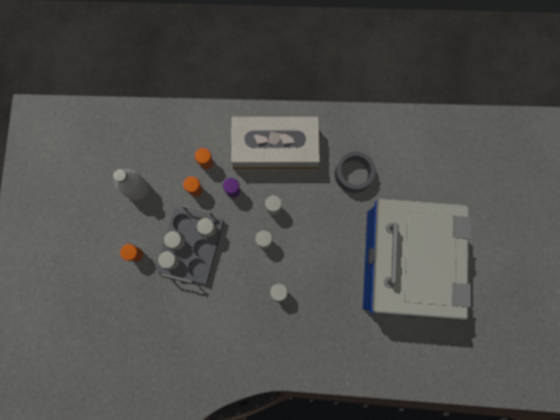

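View pics/a_scene.png

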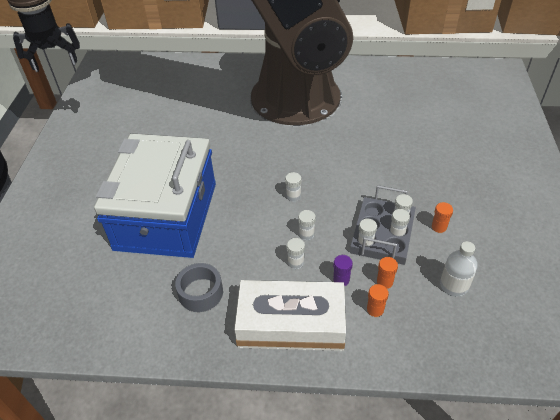

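View pics/a_wrist.png

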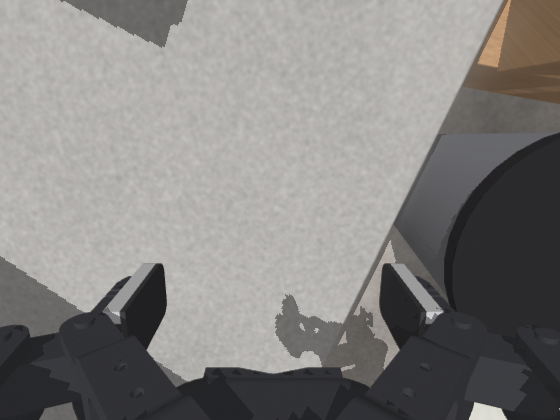

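The top view shows the loose jars at about (274,204), (264,239) and (279,293). The racked jars are at (206,227), (173,240) and (167,260), and the box handle is near (393,255). Next I'll measure these.

```bash
cat > h.py <<'E'
import numpy as np, cv2
from station import *
def ray(c,uv,z):
    d=np.array([(uv[0]-c["cx"])/c["fx"],(uv[1]-c["cy"])/c["fy"],1.])
    R=np.array(c["R"]);t=np.array(c["t"])
    o=-R.T@t; d=R.T@d
    return o+d*(z-o[2])/d[2]
def proj(c,X):
    p=np.array(c["R"])@np.array(X,float)+c["t"]
    return np.array([c["fx"]*p[0]/p[2]+c["cx"],c["fy"]*p[1]/p[2]+c["cy"]])
E
python3 - <<'E'
from h import *
top=cv2.imread("pics/a_top.png")
big=cv2.resize(top[130:330,100:320],None,fx=3.6,fy=3,interpolation=cv2.INTER_CUBIC)
big=cv2.resize(top[140:320,100:320],None,fx=3.3,fy=3.3,interpolation=cv2.INTER_CUBIC);cv2.imwrite("pics/b1.png",big)
big=cv2.resize(top[180:330,350:490],None,fx=4,fy=4,interpolation=cv2.INTER_CUBIC);cv2.imwrite("pics/b2.png",big)
sc=cv2.imread("pics/a_scene.png")
cv2.imwrite("pics/b3.png",cv2.resize(sc[160:310,270:470],None,fx=4,fy=4,interpolation=cv2.INTER_CUBIC)[:600,:800])
cv2.imwrite("pics/b4.png",cv2.resize(sc[120:260,90:230],None,fx=4,fy=4,interpolation=cv2.INTER_CUBIC))
E
```

```text
(no output)
```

View pics/b1.png

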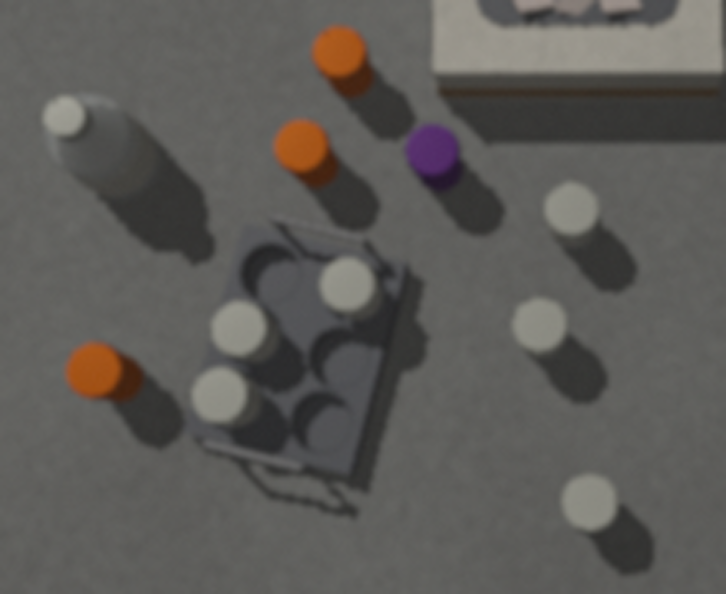

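View pics/b2.png

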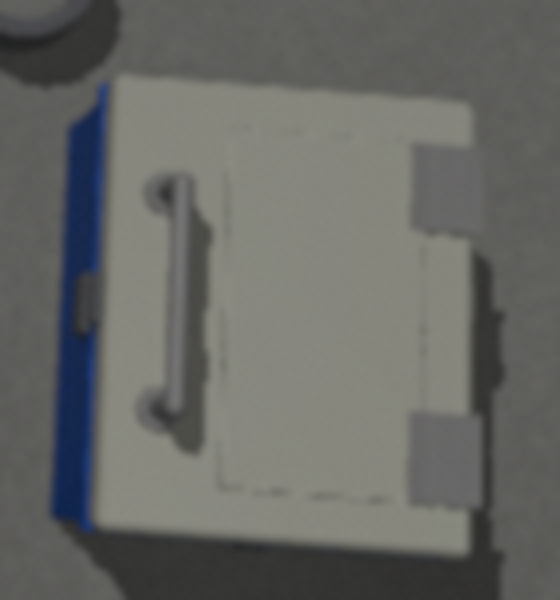

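View pics/b3.png

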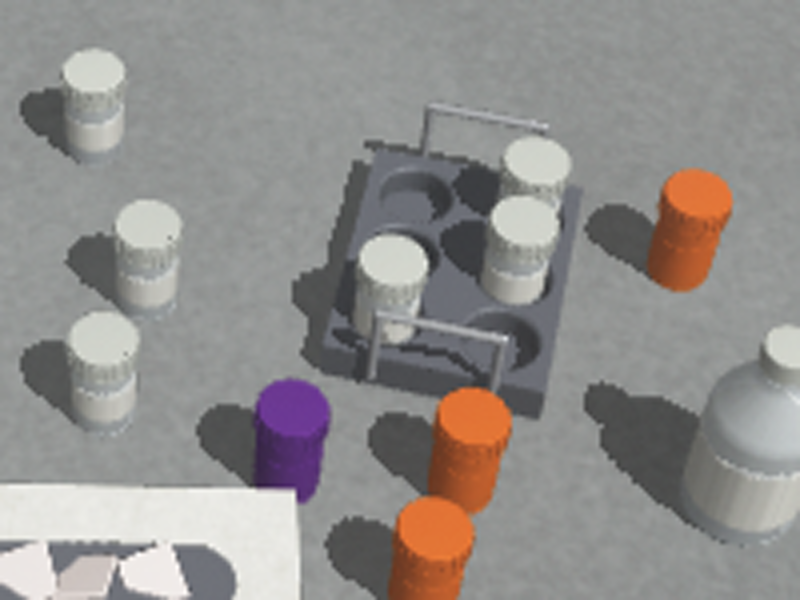

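View pics/b4.png

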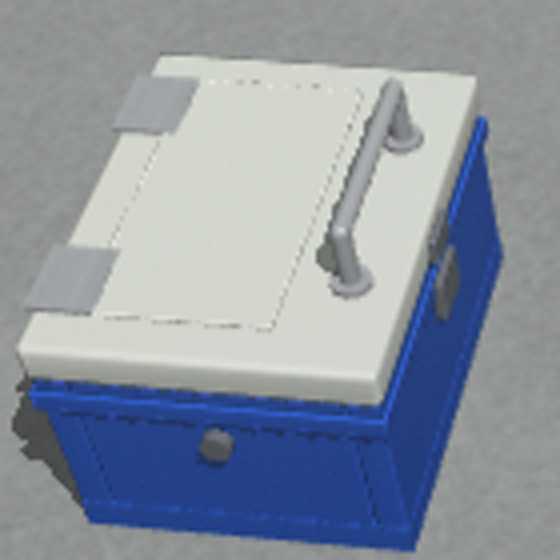

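b1 shows all six caps, with the empty wells at lower right (0 and 1) and upper left (5). b2 shows the handle bar, crop (180,180)–(172,405). Now to turn these into positions.

```bash
python3 - <<'E'
from h import *
res={}
for n in("top","scene"):
    im=cv2.imread(f"pics/a_{n}.png").astype(int); c=camera_info(n)
    sat=im.max(2)-im.min(2); v=im.max(2)
    m=((v>(120 if n=="top" else 190))&(sat<30)).astype(np.uint8)
    k,l,st,ce=cv2.connectedComponentsWithStats(m)
    for i in range(1,k):
        if 60<st[i,4]<900: 
            print(n,ce[i].round(1),st[i],"z70",ray(c,ce[i],70)[:2].round(1),"z76",ray(c,ce[i],76)[:2].round(1))
c=camera_info("top")
# lid corners (crop x4, offset 350,180) lid top z=158
for nm,p,z in[("barA",(181,180),198),("barB",(173,408),198),("FL",(118,76),158),("FR",(92,526),158),("RL",(472,102),158),("RR",(470,555),158)]:
    uv=(350+p[0]/4-.4,180+p[1]/4-.4); print(nm,np.round(uv,1),ray(c,uv,z).round(1))
c=camera_info("scene")
for nm,p,z in[("barA",(394,84),198),("barB",(343,228),198),("FR",(477,78),158),("FL",(378,385),158),("RR",(160,57),158),("RL",(22,352),158)]:
    uv=(90+p[0]/4-.4,120+p[1]/4-.4); print(nm,np.round(uv,1),ray(c,uv,z).round(1))
E
```

```text
top [273.9 138.2] [254 132  40  12 281] z70 [816.   37.6] z76 [814.   37.5]
top [118.6 174.5] [113 169  12  12 122] z70 [712.9 419.7] z76 [711.4 417.7]
top [272.6 202.4] [265 195  16  15 182] z70 [650.8  37.1] z76 [649.6  37.1]
top [204.5 225.4] [197 218  16  16 189] z70 [590.1 201.2] z76 [589.2 200.2]
top [171.6 238.8] [164 231  16  16 198] z70 [555.8 279. ] z76 [555.1 277.6]
top [262.8 237.8] [255 231  16  15 191] z70 [562.9  58.8] z76 [562.2  58.6]
top [165.7 258.9] [158 251  16  16 197] z70 [507. 290.] z76 [506.5 288.6]
top [278.  291.5] [270 284  16  16 203] z70 [435.6  19.4] z76 [435.5  19.4]
scene [11.4 28.5] [ 0 27 24  4 95] z70 [-258.3 -998.8] z76 [-247.7 -991.9]
scene [293.  177.4] [286 172  15  11 125] z70 [436.7  20.7] z76 [442.9  21.2]
scene [404.  199.8] [396 194  16  12 142] z70 [501.5 291.3] z76 [507.2 290. ]
scene [401.  214.7] [393 209  17  13 162] z70 [550.2 280.4] z76 [555.7 279.2]
scene [306.7 215.7] [299 210  16  12 151] z70 [564.   60.2] z76 [569.4  60.4]
scene [368.  224.7] [360 219  17  13 166] z70 [585.  202.7] z76 [590.3 201.9]
scene [295.6 244.3] [288 238  17  14 173] z70 [651.2  39.1] z76 [656.1  39.4]
scene [468.  246.4] [462 242  13  10 110] z70 [637.9 421. ] z76 [642.9 418.9]
scene [468.9 271.4] [461 256  16  36 283] z70 [706.7 412.3] z76 [711.2 410.3]
barA [394.8 224.6] [ 581.8 -230.2  198. ]
barB [392.8 281.6] [ 459.4 -222.9  198. ]
FL [379.1 198.6] [ 647.2 -205.8  158. ]
FR [372.6 311.1] [ 396.5 -187.1  158. ]
RL [467.6 205.1] [ 636.6 -407.1  158. ]
RR [467.1 318.4] [ 385.2 -392.8  158. ]
barA [188.1 140.6] [ 456.9 -222.   198. ]
barB [175.4 176.6] [ 578.  -227.3  198. ]
FR [208.8 139.1] [ 402.5 -187.   158. ]
FL [184.1 215.8] [ 656.1 -199.2  158. ]
RR [129.6 133.8] [ 391.  -388.2  158. ]
RL [ 95.1 207.6] [ 641.7 -398.8  158. ]
```

```bash
python3 - <<'E'
from h import *
L=np.array([[50,-34],[-50,34],[0,34]],float); W=np.array([[589.8,201],[506.8,289.3],[555.4,278.4]])
mL,mW=L.mean(0),W.mean(0);H=(L-mL).T@(W-mW)
th=np.arctan2(H[0,1]-H[1,0],H[0,0]+H[1,1]);R=np.array([[np.cos(th),-np.sin(th)],[np.sin(th),np.cos(th)]])
o=mW-R@mL;print(np.degrees(th),o,(L@R.T+o-W).round(1))
S=4
for n,(x0,y0,x1,y1) in {"top":(140,190,240,310),"scene":(340,180,440,290)}.items():
    im=cv2.imread(f"pics/a_{n}.png");c=camera_info(n)
    b=cv2.resize(im[y0:y1,x0:x1],None,fx=5,fy=5,interpolation=cv2.INTER_CUBIC)
    f=lambda X:tuple(((proj(c,X)-[x0,y0]+.5)*5-.5).round().astype(int).tolist())
    a=np.linspace(0,2*np.pi,60)
    for w,(x,y) in enumerate([(-50,-34),(0,-34),(50,-34),(-50,34),(0,34),(50,34)]):
        P=[f([*(R@np.array([x+22*np.cos(t),y+22*np.sin(t)])+o),26]) for t in a]
        cv2.polylines(b,[np.array(P)],True,(0,255,255),1)
        if n=="top":print(w,(R@np.array([x,y])+o).round(1))
    P=[f([*(R@np.array(q)+o),26]) for q in [(-83,-65),(83,-65),(83,65),(-83,65)]]
    cv2.polylines(b,[np.array(P)],True,(0,255,0),1)
    cv2.imwrite(f"pics/c_{n}.png",b)
E
```

```text
-12.508599092415206 [548.21202379 245.16901353] [[-0.1  0.1]
 [-0.  -0.1]
 [ 0.2 -0. ]]
0 [492.  222.8]
1 [540.8 212. ]
2 [589.7 201.1]
3 [506.8 289.2]
4 [555.6 278.4]
5 [604.4 267.5]
```

View pics/c_top.png

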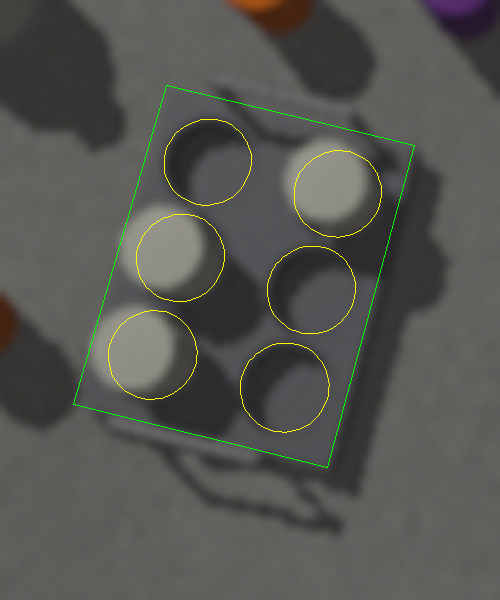

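View pics/c_scene.png

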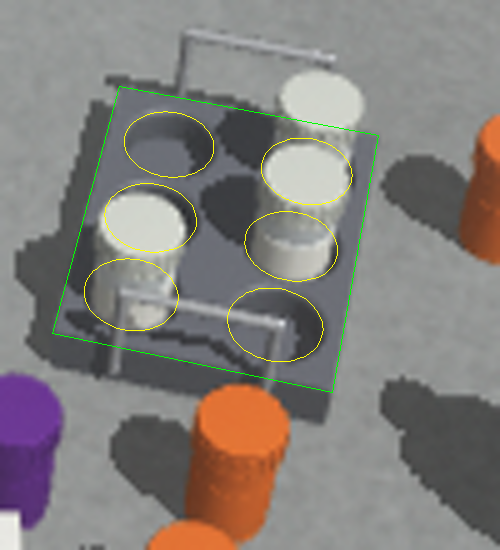

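The rack fit agrees with both views to 1–2 mm: yaw −12.5°, wells 0 (492,223), 1 (541,212), 5 (604.5,267.5). Now I'll work out the first move, above the jar at (651,38).

```bash
cat >> h.py <<'E'
from scipy.spatial.transform import Rotation as Ro
def go(x,y,z,psi=None):
    s=sense();R=Ro.from_rotvec(s["tool_rot"]).as_matrix()
    d=R.T@(np.array([x,y,z])-s["tool_pos"])
    cur=np.degrees(np.arctan2(R[1,0],R[0,0]))
    print("t",round(s["time"],2),"pos",s["tool_pos"].round(1),"psi",round(cur,2),"gap",round(s["finger_gap"],1),"F",s["ft_force"].round(1),"| d_m",(d/1000).round(4),"turn",None if psi is None else round(np.radians(cur-psi),4))
E
python3 -c "
from h import *
go(651,38,240,-12.5);go(651,38,130,-12.5)"
```

```text
t 0.15 pos [ 231.8 -606.9  230.8] psi 20.9 gap 85.4 F [ 0.2 -0.   0.7] | d_m [ 0.6217 -0.4529 -0.0088] turn 0.583
t 0.15 pos [ 231.8 -606.9  230.8] psi 20.9 gap 85.4 F [ 0.2 -0.   0.7] | d_m [ 0.6217 -0.4528  0.1012] turn 0.583
```

Emit:
drive_tool(steps=[[0.6217, -0.4529, -0.009, 0.583], [0.6217, -0.4529, -0.009, 0.583], [0.6217, -0.4529, -0.009, 0.583], [0.6217, -0.4529, -0.009, 0.583], [0.6217, -0.4529, -0.009, 0.583], [0.6217, -0.4529, -0.009, 0.583], [0.6217, -0.4529, -0.009, 0.583], [0.6217, -0.4529, -0.009, 0.583], [0.6217, -0.4529, -0.009, 0.583], [0.6217, -0.4529, -0.009, 0.583], [0.6217, -0.4529, -0.009, 0.583], [0.6217, -0.4529, -0.009, 0.583], [0.6217, -0.4529, 0.05, 0.583], [0.6217, -0.4529, 0.1, 0.583], [0.6217, -0.4529, 0.1, 0.583], [0.6217, -0.4529, 0.1, 0.583]], gripper=0.3, newtons=30)

```text
time: 2.15
tool_pos: [651.9, 37.3, 133.0]
tool_rot: [-3.123, 0.343, -0.002]
ft_force: [-0.6, -0.3, 1.0]
finger_gap: 60.0
```

```bash
python3 - <<'E'
from h import *
go(651,38,38,-12.5)
c=camera_info("wrist");im=snapshot("wrist");cv2.imwrite("pics/d.png",im[:,:,::-1])
print([(q,proj(c,q).round(0)) for q in ([651,38,70],[563.5,59.5,70],[540.8,212,26])])
E
```

```text
t 2.15 pos [651.9  37.3 133. ] psi -12.52 gap 60.0 F [-0.6 -0.3  1. ] | d_m [-0.0011 -0.0004  0.095 ] turn -0.0004
[([651, 38, 70], array([272., 227.])), ([563.5, 59.5, 70], array([269., 355.])), ([540.8, 212, 26], array([ 96., 377.]))]
```

View pics/d.png

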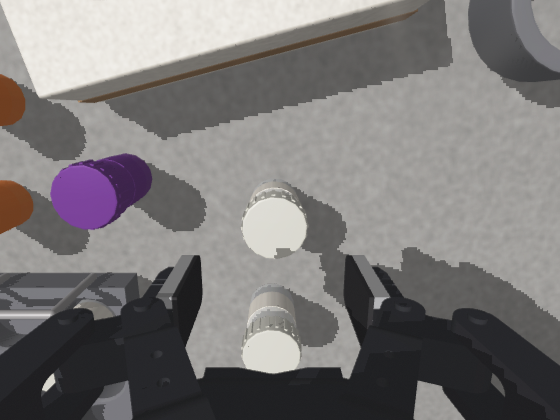

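The wrist view puts the cap at (274,226) against a predicted (272,227), so the position is good to 1 mm. Descending, gripping at 38 mm, then closing.

Emit:
drive_tool(steps=[[-0.001, -0.0005, 0.05, 0], [-0.001, -0.0005, 0.08, 0], [-0.001, -0.0005, 0.095, 0], [-0.001, -0.0005, 0.095, 0], [-0.001, -0.0005, 0.095, 0]])

```text
time: 2.82
tool_pos: [651.4, 38.3, 38.1]
tool_rot: [-3.123, 0.342, -0.004]
ft_force: [-0.5, 0.9, 0.3]
finger_gap: 59.8
```

Emit:
drive_tool(steps=[[0, 0, 0, 0], [0, 0, 0, 0], [0, 0, 0, 0], [0, 0, 0, 0]], gripper=0.7, newtons=30)

```text
time: 3.32
tool_pos: [651.2, 38.3, 37.6]
tool_rot: [-3.123, 0.342, -0.003]
ft_force: [-0.1, -0.2, 7.7]
finger_gap: 39.1
```

```bash
python3 - <<'E'
from h import *
go(651,38,150,-12.5);go(604.4,267.5,150,-12.5)
c=camera_info("wrist");im=snapshot("wrist");cv2.imwrite("pics/e.png",im[:,:,::-1])
E
```

```text
t 3.33 pos [651.2  38.3  37.6] psi -12.5 gap 39.1 F [-0.1 -0.2  7.7] | d_m [ 1.000e-04  3.000e-04 -1.124e-01] turn 0.0001
t 3.33 pos [651.2  38.3  37.6] psi -12.5 gap 39.1 F [-0.1 -0.2  7.7] | d_m [-0.0951 -0.2136 -0.1125] turn 0.0001
```

View pics/e.png

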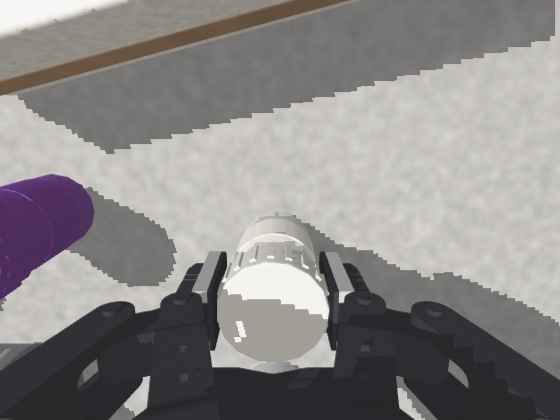

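Grip is good (gap 39.1). Carrying it over well 5.

Emit:
drive_tool(steps=[[0, 0, -0.03, 0], [0, 0, -0.08, 0], [0, 0, -0.112, 0], [-0.02, -0.04, -0.112, 0], [-0.042, -0.094, -0.112, 0], [-0.064, -0.144, -0.112, 0], [-0.083, -0.187, -0.112, 0], [-0.095, -0.2135, -0.112, 0], [-0.095, -0.2135, -0.112, 0], [-0.095, -0.2135, -0.08, 0], [-0.095, -0.2135, -0.045, 0], [-0.095, -0.2135, -0.045, 0], [-0.095, -0.2135, -0.045, 0]])

```text
time: 5.0
tool_pos: [604.5, 267.1, 82.5]
tool_rot: [-3.122, 0.343, -0.001]
ft_force: [0.4, 0.3, -0.7]
finger_gap: 39.2
```

```bash
python3 - <<'E'
from h import *
go(604.4,267.5,44,-12.5)
for n in("wrist","scene"):
    im=snapshot(n)
    if n=="scene": im=cv2.resize(im[160:300,330:470],None,fx=4,fy=4)
    cv2.imwrite(f"pics/f_{n}.png",im[:,:,::-1])
E
```

```text
t 5.0 pos [604.5 267.1  82.5] psi -12.53 gap 39.2 F [ 0.4  0.3 -0.7] | d_m [-0.0002 -0.0004  0.0385] turn -0.0006
```

View pics/f_wrist.png

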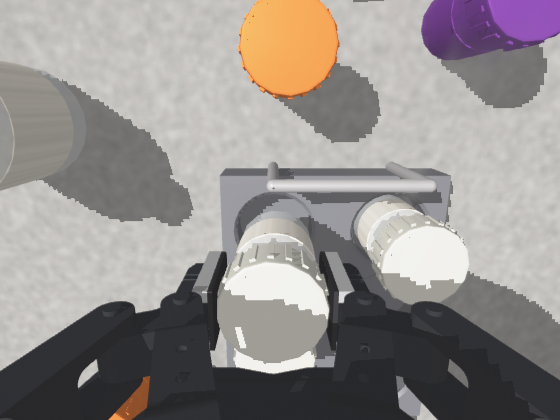

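View pics/f_scene.png

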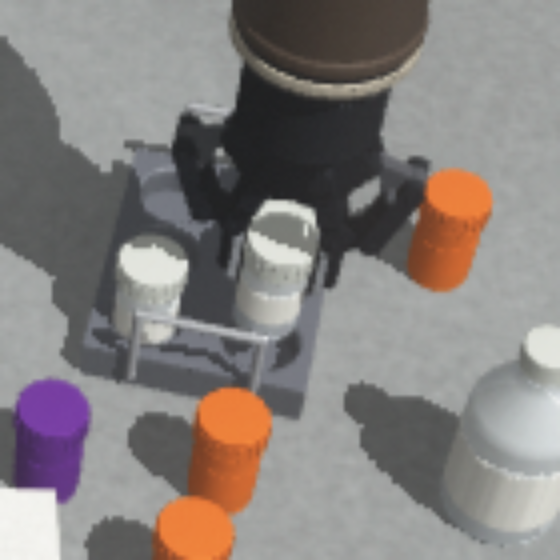

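The jar is over well 5, with rim centre near column 273 and jar near 275, so it lines up. Lowering slowly.

Emit:
drive_tool(steps=[[0, 0, 0.012, 0], [0, 0, 0.022, 0], [0, 0, 0.031, 0], [0, 0, 0.036, 0], [0, 0, 0.0385, 0], [0, 0, 0.0385, 0], [0, 0, 0.0385, 0]])

```text
time: 5.98
tool_pos: [604.0, 267.3, 43.6]
tool_rot: [-3.123, 0.342, -0.001]
ft_force: [-2.4, -3.7, 12.5]
finger_gap: 39.0
```

Emit:
drive_tool(steps=[[0, 0, 0, 0], [0, 0, 0, 0], [0, 0, 0, 0]], gripper=0.39)

```text
time: 6.35
tool_pos: [603.7, 267.4, 42.7]
tool_rot: [3.123, -0.342, -0.0]
ft_force: [-0.0, -0.4, 0.1]
finger_gap: 52.1
```

```bash
python3 - <<'E'
from h import *
go(604.4,267.5,140,-12.5);go(563.5,59.5,140,-12.5)
E
```

```text
t 6.35 pos [603.7 267.4  42.7] psi -12.5 gap 52.1 F [-0.  -0.4  0.1] | d_m [ 0.0007 -0.0002 -0.0973] turn -0.0001
t 6.35 pos [603.7 267.4  42.7] psi -12.5 gap 52.1 F [-0.  -0.4  0.1] | d_m [ 0.0058  0.2117 -0.0973] turn -0.0001
```

Emit:
drive_tool(steps=[[0, 0, -0.03, 0], [0, 0, -0.07, 0], [0, 0, -0.097, 0], [0.002, 0.06, -0.097, 0], [0.004, 0.12, -0.097, 0], [0.005, 0.175, -0.097, 0], [0.006, 0.2115, -0.097, 0], [0.006, 0.2115, -0.097, 0], [0.006, 0.2115, -0.097, 0]])

```text
time: 7.48
tool_pos: [564.1, 59.8, 139.9]
tool_rot: [-3.123, 0.343, -0.0]
ft_force: [-0.3, -0.3, -0.9]
finger_gap: 51.7
```

```bash
python3 - <<'E'
from h import *
go(563.5,59.5,38,-12.5)
c=camera_info("wrist")
im=snapshot("wrist");cv2.imwrite("pics/g.png",im[:,:,::-1]);print(proj(c,[563.5,59.5,70]))
im=snapshot("scene");im=cv2.resize(im[160:300,270:470],None,fx=4,fy=4);cv2.imwrite("pics/g_s.png",im[:,:,::-1])
E
```

```text
t 7.47 pos [564.1  59.8 139.9] psi -12.53 gap 51.7 F [-0.3 -0.3 -0.9] | d_m [-0.0005  0.0004  0.1019] turn -0.0006
[273.5467856  222.17912135]
```

View pics/g.png

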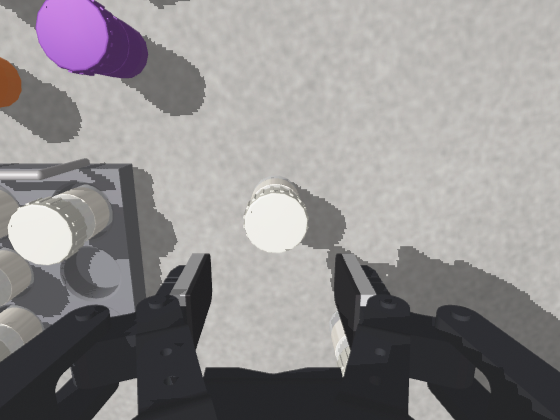

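View pics/g_s.png

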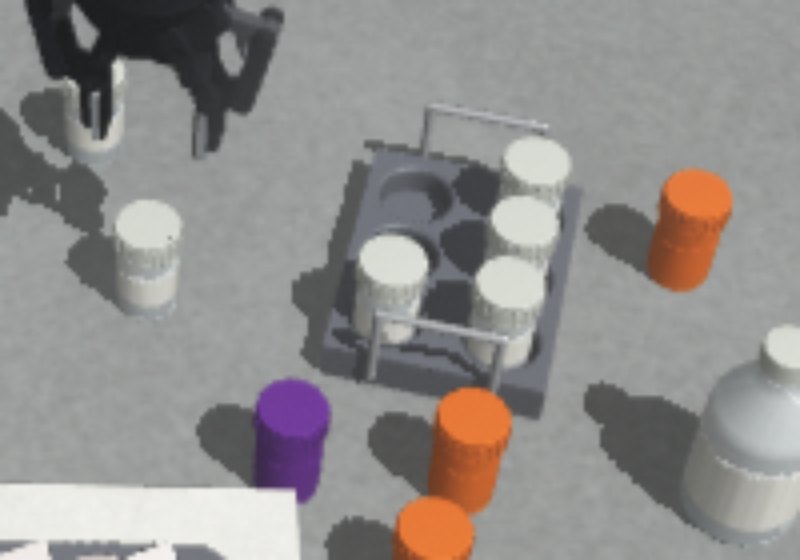

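The jar is seated upright in well 5 and the rack hasn't moved. The next cap is at (275.5,222) against a predicted (273.5,222).

Emit:
drive_tool(steps=[[-0.0005, 0.001, 0.05, 0], [-0.0005, 0.001, 0.085, 0], [-0.0005, 0.001, 0.102, 0], [-0.0005, 0.001, 0.102, 0], [-0.0005, 0.001, 0.102, 0]])

```text
time: 8.2
tool_pos: [563.9, 59.0, 38.9]
tool_rot: [-3.123, 0.341, -0.002]
ft_force: [0.4, 0.2, 0.4]
finger_gap: 51.7
```

Emit:
drive_tool(steps=[[0, 0, 0, 0], [0, 0, 0, 0], [0, 0, 0, 0]], gripper=0.7)

```text
time: 8.57
tool_pos: [564.1, 58.8, 39.1]
tool_rot: [-3.122, 0.342, -0.004]
ft_force: [-0.3, -0.1, 6.0]
finger_gap: 39.1
```

```bash
python3 - <<'E'
from h import *
go(540.8,212,150,-12.5)
E
```

```text
t 8.57 pos [564.1  58.8  39.1] psi -12.51 gap 39.1 F [-0.3 -0.1  6. ] | d_m [-0.0557 -0.1446 -0.1109] turn -0.0002
```

Emit:
drive_tool(steps=[[0, 0, -0.03, 0], [0, 0, -0.08, 0], [0, 0, -0.111, 0], [-0.012, -0.03, -0.111, 0], [-0.03, -0.078, -0.111, 0], [-0.047, -0.121, -0.111, 0], [-0.0557, -0.1446, -0.111, 0], [-0.0557, -0.1446, -0.111, 0], [-0.0557, -0.1446, -0.08, 0], [-0.0557, -0.1446, -0.045, 0], [-0.0557, -0.1446, -0.045, 0], [-0.0557, -0.1446, -0.045, 0]])

```text
time: 10.07
tool_pos: [540.7, 211.6, 84.0]
tool_rot: [-3.122, 0.343, -0.001]
ft_force: [-0.4, -0.2, -0.2]
finger_gap: 39.1
```

```bash
python3 - <<'E'
from h import *
go(540.8,212,45,-12.5)
im=snapshot("wrist");cv2.imwrite("pics/i.png",im[:,:,::-1])
E
```

```text
t 10.07 pos [540.7 211.6  84. ] psi -12.54 gap 39.1 F [-0.4 -0.2 -0.2] | d_m [-0.0001 -0.0004  0.039 ] turn -0.0006
```

View pics/i.png

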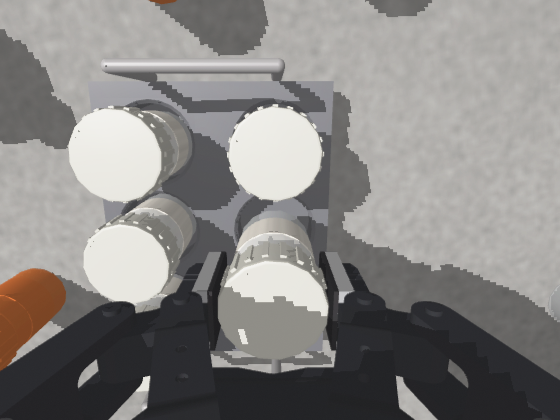

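The jar lines up with well 1, in the same column as the well-2 jar at x≈275. Lowering it.

Emit:
drive_tool(steps=[[0, 0, 0.012, 0], [0, 0, 0.022, 0], [0, 0, 0.031, 0], [0, 0, 0.036, 0], [0, 0, 0.0392, 0], [0, 0, 0.0392, 0], [0, 0, 0.0392, 0]])

```text
time: 11.0
tool_pos: [540.3, 211.7, 44.4]
tool_rot: [3.123, -0.342, 0.001]
ft_force: [-3.5, -4.4, 18.0]
finger_gap: 39.3
```

Emit:
drive_tool(steps=[[0, 0, 0, 0], [0, 0, 0, 0], [0, 0, 0, 0]], gripper=0.39)

```text
time: 11.38
tool_pos: [540.0, 212.0, 43.4]
tool_rot: [3.123, -0.342, -0.0]
ft_force: [-0.1, 0.5, -0.2]
finger_gap: 51.9
```

```bash
python3 - <<'E'
from h import *
go(436.2,20,145,-12.5)
E
```

```text
t 11.38 pos [540.  212.   43.4] psi -12.5 gap 51.9 F [-0.1  0.5 -0.2] | d_m [-0.0598  0.2099 -0.1015] turn -0.0
```

Emit:
drive_tool(steps=[[0, 0, -0.03, 0], [0, 0, -0.07, 0], [0, 0, -0.101, 0], [-0.014, 0.05, -0.101, 0], [-0.03, 0.105, -0.101, 0], [-0.045, 0.16, -0.101, 0], [-0.056, 0.195, -0.101, 0], [-0.06, 0.21, -0.101, 0], [-0.06, 0.21, -0.101, 0], [-0.06, 0.21, -0.101, 0]])

```text
time: 12.62
tool_pos: [436.9, 20.6, 144.7]
tool_rot: [-3.123, 0.342, -0.001]
ft_force: [0.0, -0.3, -0.7]
finger_gap: 51.9
```

```bash
python3 - <<'E'
from h import *
go(436.2,20,38.5,-12.5)
print(sense()["joint_positions"].round(2))
c=camera_info("wrist")
im=snapshot("wrist");cv2.imwrite("pics/j.png",im[:,:,::-1]);print(proj(c,[436.2,20,70]))
im=snapshot("scene");im=cv2.resize(im[160:300,270:470],None,fx=4,fy=4);cv2.imwrite("pics/j_s.png",im[:,:,::-1])
E
```

```text
t 12.62 pos [436.9  20.6 144.7] psi -12.48 gap 51.9 F [ 0.  -0.3 -0.7] | d_m [-0.0006  0.0008  0.1062] turn 0.0003
[-0.02  0.32  2.16  0.    0.67  1.77]
[273.98688956 220.01198891]
```

View pics/j.png

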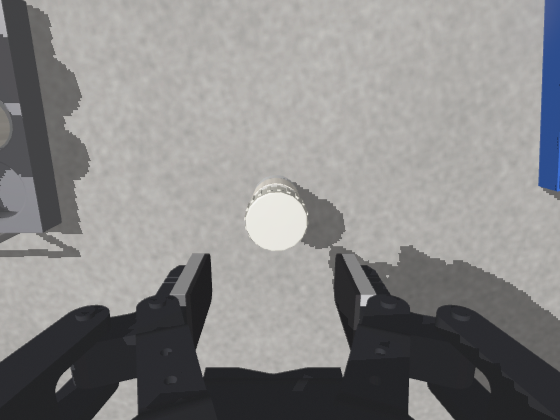

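View pics/j_s.png

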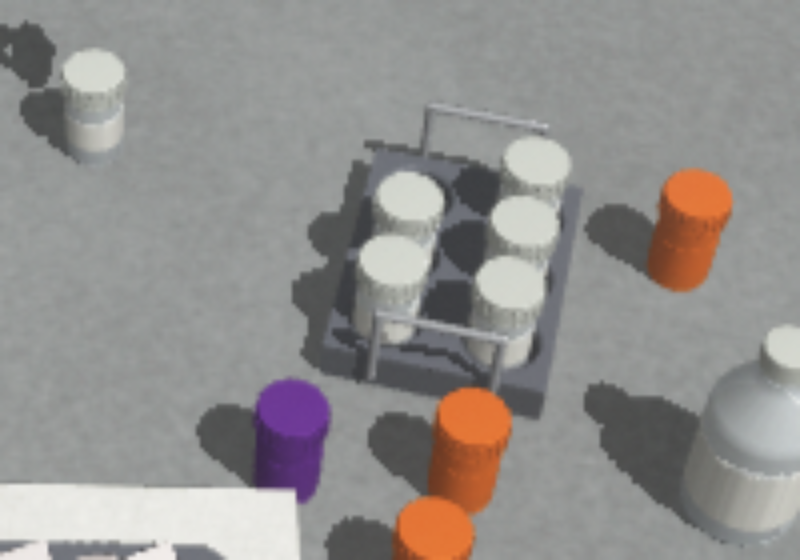

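The jar in well 1 is seated. The last cap is at (276,220), as predicted to within 1 mm.

Emit:
drive_tool(steps=[[-0.0006, 0.0013, 0.05, 0], [-0.0006, 0.0013, 0.085, 0], [-0.0006, 0.0013, 0.106, 0], [-0.0006, 0.0013, 0.106, 0], [-0.0006, 0.0013, 0.106, 0]])

```text
time: 13.35
tool_pos: [435.6, 19.1, 39.1]
tool_rot: [-3.123, 0.341, -0.001]
ft_force: [0.6, -0.6, 1.3]
finger_gap: 51.9
```

Emit:
drive_tool(steps=[[0, 0, 0, 0], [0, 0, 0, 0], [0, 0, 0, 0]], gripper=0.7)

```text
time: 13.72
tool_pos: [435.9, 18.8, 39.5]
tool_rot: [-3.123, 0.342, -0.003]
ft_force: [0.2, 2.2, 9.1]
finger_gap: 39.1
```

```bash
python3 - <<'E'
from h import *
go(492,222.8,150,-12.5)
E
```

```text
t 13.72 pos [435.9  18.8  39.5] psi -12.51 gap 39.1 F [0.2 2.2 9.1] | d_m [ 0.0108 -0.2113 -0.1104] turn -0.0002
```

Emit:
drive_tool(steps=[[0, 0, -0.03, 0], [0, 0, -0.08, 0], [0, 0, -0.1104, 0], [0.002, -0.03, -0.1104, 0], [0.004, -0.08, -0.1104, 0], [0.007, -0.13, -0.1104, 0], [0.01, -0.18, -0.1104, 0], [0.011, -0.2113, -0.1104, 0], [0.011, -0.2113, -0.1104, 0], [0.011, -0.2113, -0.08, 0], [0.011, -0.2113, -0.045, 0], [0.011, -0.2113, -0.045, 0], [0.011, -0.2113, -0.045, 0]])

```text
time: 15.35
tool_pos: [492.0, 222.4, 84.7]
tool_rot: [-3.123, 0.343, -0.001]
ft_force: [0.7, -0.3, 0.4]
finger_gap: 39.2
```

```bash
python3 - <<'E'
from h import *
go(492,222.8,45.2,-12.5)
im=snapshot("wrist");cv2.imwrite("pics/k.png",im[:,:,::-1])
E
```

```text
t 15.35 pos [492.  222.4  84.7] psi -12.53 gap 39.2 F [ 0.7 -0.3  0.4] | d_m [-0.0001 -0.0004  0.0395] turn -0.0005
```

View pics/k.png

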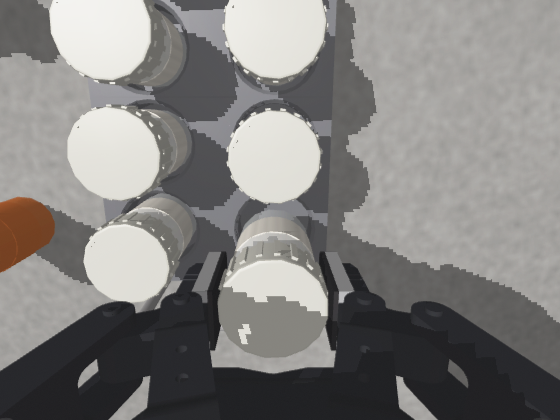

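The jar is in line with its row, column about 275. Lowering into well 0.

Emit:
drive_tool(steps=[[0, 0, 0.012, 0], [0, 0, 0.022, 0], [0, 0, 0.031, 0], [0, 0, 0.036, 0], [0, 0, 0.0395, 0], [0, 0, 0.0395, 0], [0, 0, 0.0395, 0]])

```text
time: 16.27
tool_pos: [491.7, 222.6, 44.4]
tool_rot: [-3.123, 0.342, -0.001]
ft_force: [-1.8, -2.7, 9.0]
finger_gap: 39.0
```

Emit:
drive_tool(steps=[[0, 0, 0, 0], [0, 0, 0, 0], [0, 0, 0, 0]], gripper=0.39)

```text
time: 16.65
tool_pos: [491.6, 222.7, 44.0]
tool_rot: [3.123, -0.342, -0.0]
ft_force: [0.3, -0.8, 0.5]
finger_gap: 51.9
```

```bash
python3 - <<'E'
from h import *
go(492,222.8,145,-12.5)
go(519,-150,270,-12.5)
go(519,-225.5,270,-3.0)
E
```

```text
t 16.65 pos [491.6 222.7  44. ] psi -12.5 gap 51.9 F [ 0.3 -0.8  0.5] | d_m [ 0.0004 -0.0002 -0.101 ] turn -0.0
t 16.65 pos [491.6 222.7  44. ] psi -12.5 gap 51.9 F [ 0.3 -0.8  0.5] | d_m [ 0.1074  0.358  -0.226 ] turn -0.0
t 16.65 pos [491.6 222.7  44. ] psi -12.5 gap 51.9 F [ 0.3 -0.8  0.5] | d_m [ 0.1238  0.4317 -0.226 ] turn -0.1658
```

Emit:
drive_tool(steps=[[0, 0, -0.04, 0], [0, 0, -0.1, 0], [0.015, 0.05, -0.15, 0], [0.03, 0.105, -0.2, 0], [0.045, 0.16, -0.226, -0.04], [0.062, 0.22, -0.226, -0.08], [0.08, 0.28, -0.226, -0.12], [0.1, 0.34, -0.226, -0.15], [0.115, 0.4, -0.226, -0.166], [0.1238, 0.4317, -0.226, -0.166], [0.1238, 0.4317, -0.226, -0.166], [0.1238, 0.4317, -0.226, -0.166], [0.1238, 0.4317, -0.226, -0.166]])

```text
time: 18.27
tool_pos: [519.0, -224.4, 270.1]
tool_rot: [-3.14, 0.08, 0.0]
ft_force: [0.2, 0.5, -0.1]
finger_gap: 52.1
```

```bash
python3 - <<'E'
from h import *
go(519,-225.5,179,-3.0)
c=camera_info("wrist")
im=snapshot("wrist");cv2.imwrite("pics/l.png",im[:,:,::-1]);print(proj(c,[519,-225.5,198]),proj(c,[579,-228.7,198]),proj(c,[459,-222.3,198]))
im=snapshot("scene");im=cv2.resize(im[160:300,270:470],None,fx=4,fy=4);cv2.imwrite("pics/l_s.png",im[:,:,::-1])
E
```

```text
t 18.27 pos [ 519.  -224.4  270.1] psi -2.93 gap 52.1 F [ 0.2  0.5 -0.1] | d_m [0.0001 0.0011 0.0911] turn 0.0013
[274.53650818 220.19054942] [274.96069599 121.27115916] [274.16883239 305.93149624]
```

View pics/l.png

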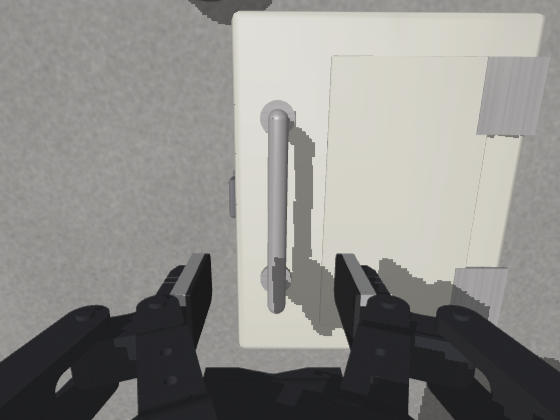

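View pics/l_s.png

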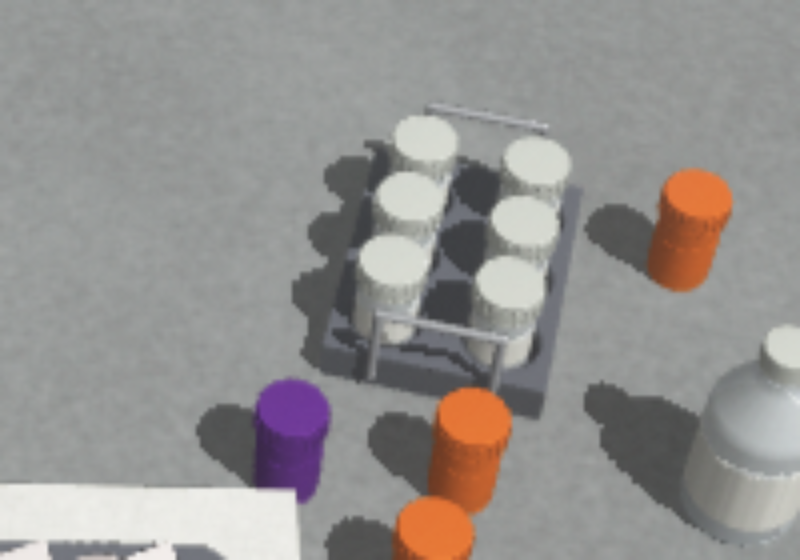

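All six wells are filled and the jars stand upright. In the wrist view the bar runs from about (279,115) to (276,310), 2–3 mm to the right of prediction. I'll fit it.

```bash
python3 - <<'E'
from h import *
im=cv2.imread("pics/l.png");c=camera_info("wrist")
g=cv2.GaussianBlur(im,(3,3),0)[:,:,:].max(2).astype(int)
pts=[]
for r in range(135,250,5):
    row=g[r,255:310]; dark=np.where((row<178)&(im[r,255:310].max(1)<178))[0]
    L=255+dark[0]; 
    # right edge: print row for two rows
    seg=g[r,L:L+30]; pts.append((L,r))
    if r in(140,190,240):print(r,L,seg.tolist())
E
```

```text
140 268 [167, 153, 158, 161, 164, 169, 175, 179, 179, 174, 168, 161, 153, 146, 140, 134, 126, 115, 102, 97, 110, 124, 128, 128, 128, 128, 128, 128, 128, 128]
190 268 [160, 154, 159, 162, 165, 169, 172, 173, 169, 165, 160, 155, 148, 142, 137, 129, 118, 105, 107, 148, 198, 217, 218, 218, 218, 218, 198, 156, 129, 126]
240 268 [164, 156, 159, 161, 165, 169, 171, 169, 166, 161, 156, 150, 144, 138, 131, 121, 108, 110, 148, 196, 215, 216, 216, 216, 216, 196, 153, 127, 125, 125]
```

```bash
python3 -c "
from h import *
go(519,-226.8,186,-3.3)"
```

```text
t 18.38 pos [ 519.1 -224.5  270.2] psi -2.91 gap 52.0 F [-0.1 -0.1  0.4] | d_m [-0.      0.0023  0.0842] turn 0.0068
```

Emit:
drive_tool(steps=[[0, 0.002, 0.03, 0.007], [0, 0.002, 0.06, 0.007], [0, 0.002, 0.078, 0.007], [0, 0.002, 0.084, 0.007], [0, 0.002, 0.084, 0.007], [0, 0.002, 0.084, 0.007]])

```text
time: 19.12
tool_pos: [519.4, -227.6, 187.0]
tool_rot: [3.14, -0.092, 0.002]
ft_force: [0.4, 0.0, 0.5]
finger_gap: 51.8
```

Emit:
drive_tool(steps=[[0, 0, 0, 0], [0, 0, 0, 0], [0, 0, 0, 0], [0, 0, 0, 0], [0, 0, 0, 0]], gripper=1.0, newtons=30)

```text
time: 19.75
tool_pos: [519.0, -227.2, 186.5]
tool_rot: [-3.14, 0.093, -0.001]
ft_force: [-0.5, 4.2, 4.9]
finger_gap: 11.1
```

```bash
python3 - <<'E'
from h import *
go(519,-226.8,186,-3.3)
im=snapshot("wrist");cv2.imwrite("pics/m.png",im[:,:,::-1])
im=snapshot("scene");im=cv2.resize(im[60:260,60:260],None,fx=3,fy=3);cv2.imwrite("pics/m_s.png",im[:,:,::-1])
# trajectory in lid frame from current TCP: tool y ~ x_h , tool -z up
r=np.hypot(175,68);a0=np.arctan2(68,-175)
for t in np.arange(0,1.46,0.0401)[:37].tolist()+[1.443]:
    a=a0-t; print(round(t,3),round((r*np.cos(a)+175)/1000,4),round(-(r*np.sin(a)-68)/1000,4))
E
```

```text
t 19.75 pos [ 519.  -227.2  186.5] psi -3.4 gap 11.1 F [-0.5  4.2  4.9] | d_m [-0.0001 -0.0004  0.0005] turn -0.0018
0.0 0.0 0.0
0.04 0.0029 -0.007
0.08 0.006 -0.0138
0.12 0.0094 -0.0205
0.16 0.0131 -0.0271
0.2 0.017 -0.0335
0.241 0.0212 -0.0397
0.281 0.0257 -0.0458
0.321 0.0304 -0.0517
0.361 0.0353 -0.0574
0.401 0.0404 -0.0629
0.441 0.0458 -0.0682
0.481 0.0513 -0.0733
0.521 0.0571 -0.0781
0.561 0.0631 -0.0827
0.601 0.0692 -0.0871
0.642 0.0755 -0.0912
0.682 0.082 -0.0951
0.722 0.0886 -0.0987
0.762 0.0953 -0.102
0.802 0.1022 -0.1051
0.842 0.1092 -0.1078
0.882 0.1163 -0.1103
0.922 0.1235 -0.1125
0.962 0.1308 -0.1145
1.002 0.1381 -0.1161
1.043 0.1455 -0.1174
1.083 0.153 -0.1185
1.123 0.1605 -0.1192
1.163 0.168 -0.1196
1.203 0.1755 -0.1197
1.243 0.1831 -0.1196
1.283 0.1906 -0.1191
1.323 0.1981 -0.1183
1.363 0.2055 -0.1173
1.403 0.2129 -0.1159
1.444 0.2203 -0.1142
1.443 0.2201 -0.1142
```

View pics/m.png

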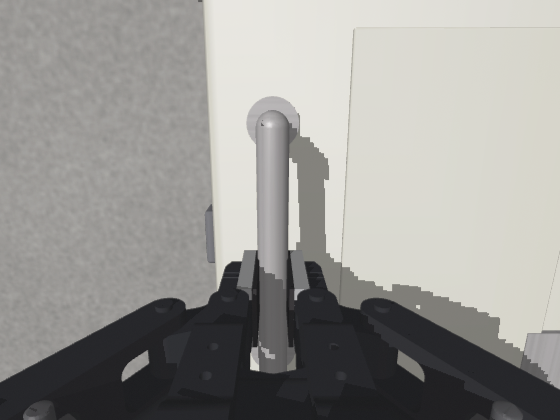

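View pics/m_s.png

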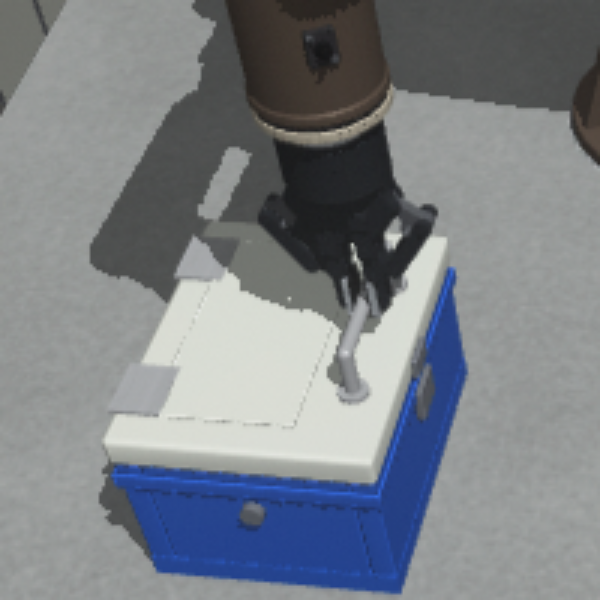

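The bar is pinched (gap 11.1) and the pads are parallel to it. Now raising along the arc, first stretch to 0.4 rad.

Emit:
drive_tool(steps=[[0, 0.0013, -0.0034, 0], [0, 0.0029, -0.007, 0], [0, 0.006, -0.0138, 0], [0, 0.0094, -0.0205, 0], [0, 0.0131, -0.0271, 0], [0, 0.017, -0.0335, 0], [0, 0.0212, -0.0397, 0], [0, 0.0257, -0.0458, 0], [0, 0.0304, -0.0517, 0], [0, 0.0353, -0.0574, 0], [0, 0.0404, -0.0629, 0], [0, 0.0404, -0.0629, 0]])

```text
time: 21.35
tool_pos: [516.8, -266.3, 250.0]
tool_rot: [-3.137, 0.094, -0.001]
ft_force: [1.0, 17.5, 12.1]
finger_gap: 10.9
```

```bash
python3 - <<'E'
from h import *
go(519,-226.8,186,-3.3)
im=snapshot("scene");im=cv2.resize(im[60:260,60:260],None,fx=3,fy=3);cv2.imwrite("pics/n_s.png",im[:,:,::-1])
E
```

```text
t 21.35 pos [ 516.8 -266.3  250. ] psi -3.42 gap 10.9 F [ 1.  17.5 12.1] | d_m [-0.0002 -0.0393  0.0641] turn -0.0022
```

View pics/n_s.png

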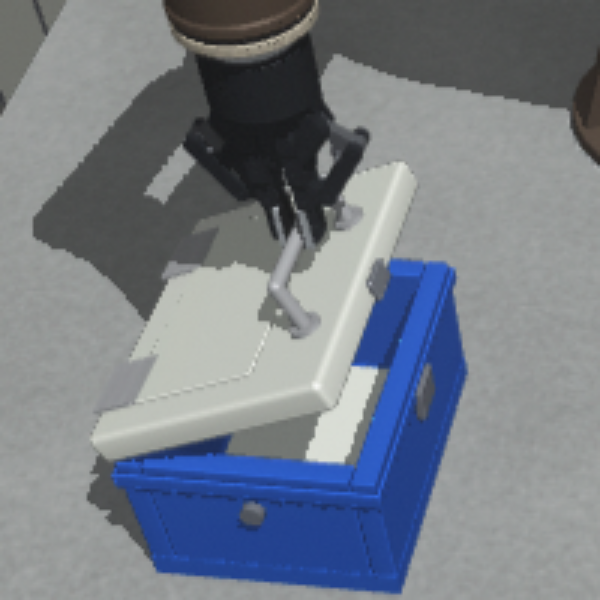

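The lid is opening normally. The force is about 21 N radially outward, so I'll ease the path outward by about 1.5 mm.

```bash
cat > arc.py <<'E'
import numpy as np,sys
t0,e0,t1,e1,n=map(float,sys.argv[1:6])
a0=np.arctan2(68,-175);r=np.hypot(175,68)
P=lambda t,e:np.array([(r+e)*np.cos(a0-t),-(r+e)*np.sin(a0-t)])
for k in range(1,int(n)+1):
    f=k/n; d=P(t0+(t1-t0)*f,e0+(e1-e0)*min(1,3*f))-P(t0,e0); print("[0, %.4f, %.4f, 0],"%tuple(d/1000),end=" ")
E
python3 arc.py 0.401 0 0.95 1.5 10
```

```text
[0, 0.0071, -0.0075, 0], [0, 0.0146, -0.0147, 0], [0, 0.0225, -0.0214, 0], [0, 0.0309, -0.0274, 0], [0, 0.0398, -0.0329, 0], [0, 0.0489, -0.0378, 0], [0, 0.0583, -0.0423, 0], [0, 0.0679, -0.0462, 0], [0, 0.0777, -0.0496, 0], [0, 0.0877, -0.0524, 0],
```

Emit:
drive_tool(steps=[[0, 0.0071, -0.0075, 0], [0, 0.0146, -0.0147, 0], [0, 0.0225, -0.0214, 0], [0, 0.0309, -0.0274, 0], [0, 0.0398, -0.0329, 0], [0, 0.0489, -0.0378, 0], [0, 0.0583, -0.0423, 0], [0, 0.0679, -0.0462, 0], [0, 0.0777, -0.0496, 0], [0, 0.0877, -0.0524, 0], [0, 0.0877, -0.0524, 0], [0, 0.0877, -0.0524, 0]])

```text
time: 22.9
tool_pos: [511.6, -355.5, 301.6]
tool_rot: [3.14, -0.093, 0.001]
ft_force: [2.3, 4.1, 5.5]
finger_gap: 10.5
```

```bash
python3 - <<'E'
from h import *
go(519,-226.8,186,-3.3)
im=snapshot("scene");im=cv2.resize(im[60:260,60:260],None,fx=3,fy=3);cv2.imwrite("pics/o_s.png",im[:,:,::-1])
E
python3 arc.py 0.95 1.5 1.36 1.5 10
```

```text
t 22.9 pos [ 511.6 -355.5  301.6] psi -3.41 gap 10.5 F [2.3 4.1 5.5] | d_m [-0.0003 -0.1289  0.1156] turn -0.0019
[0, 0.0076, -0.0018, 0], [0, 0.0152, -0.0032, 0], [0, 0.0228, -0.0044, 0], [0, 0.0306, -0.0052, 0], [0, 0.0383, -0.0057, 0], [0, 0.0461, -0.0059, 0], [0, 0.0538, -0.0058, 0], [0, 0.0616, -0.0053, 0], [0, 0.0693, -0.0046, 0], [0, 0.0770, -0.0035, 0],
```

View pics/o_s.png

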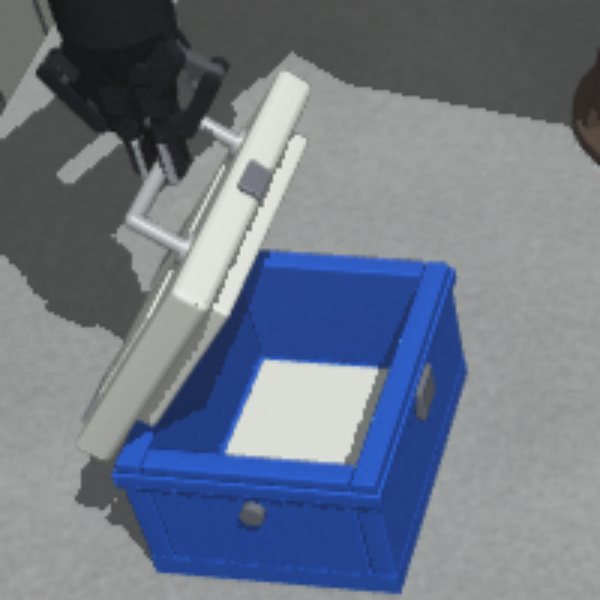

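Emit:
drive_tool(steps=[[0, 0.0076, -0.0018, 0], [0, 0.0152, -0.0032, 0], [0, 0.0228, -0.0044, 0], [0, 0.0306, -0.0052, 0], [0, 0.0383, -0.0057, 0], [0, 0.0383, -0.0057, 0]])

```text
time: 23.7
tool_pos: [509.1, -394.5, 307.2]
tool_rot: [3.14, -0.094, 0.001]
ft_force: [3.8, 2.8, 5.1]
finger_gap: 10.4
```

```bash
python3 - <<'E'
from h import *
go(519,-226.8,186,-3.3)
im=snapshot("scene");im=cv2.resize(im[40:240,60:260],None,fx=3,fy=3);cv2.imwrite("pics/p_s.png",im[:,:,::-1])
im=snapshot("wrist");cv2.imwrite("pics/p.png",im[:,:,::-1])
E
```

```text
t 23.7 pos [ 509.1 -394.5  307.2] psi -3.43 gap 10.4 F [3.8 2.8 5.1] | d_m [-0.0002 -0.168   0.1211] turn -0.0022
```

View pics/p_s.png

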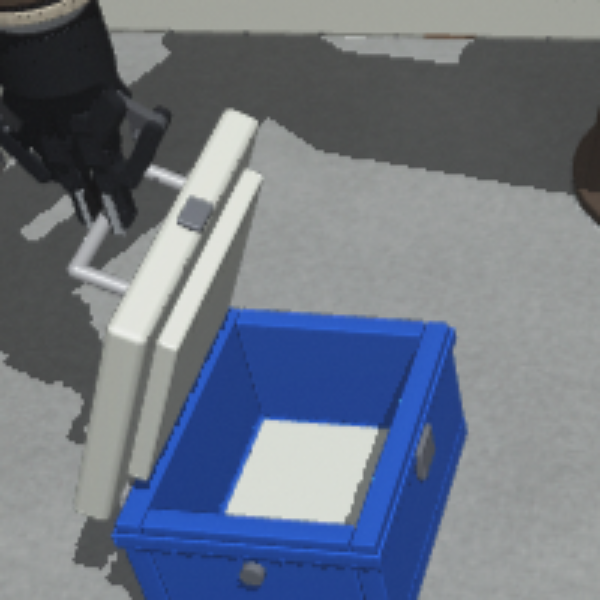

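View pics/p.png

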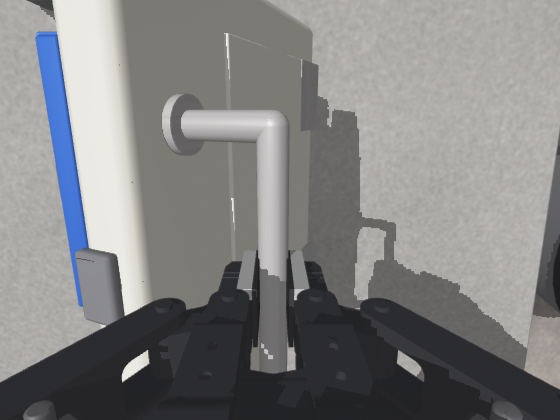

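Clear of the lid edge so far, and forces are small. Continuing to 1.36 rad and watching the left knuckle.

```bash
python3 arc.py 1.155 1.5 1.34 2 7
```

```text
[0, 0.0050, -0.0004, 0], [0, 0.0100, -0.0006, 0], [0, 0.0150, -0.0006, 0], [0, 0.0200, -0.0003, 0], [0, 0.0250, 0.0000, 0], [0, 0.0300, 0.0005, 0], [0, 0.0350, 0.0012, 0],
```

Emit:
drive_tool(steps=[[0.0003, 0.005, -0.0004, 0], [0.0006, 0.01, -0.0006, 0], [0.0008, 0.015, -0.0006, 0], [0.001, 0.02, -0.0003, 0], [0.001, 0.025, 0, 0], [0.001, 0.03, 0.0005, 0], [0.001, 0.035, 0.0012, 0], [0.001, 0.035, 0.0012, 0], [0.001, 0.035, 0.0012, 0]])

```text
time: 24.92
tool_pos: [507.4, -428.9, 305.7]
tool_rot: [-3.14, 0.093, 0.002]
ft_force: [-5.1, 1.4, 2.6]
finger_gap: 10.4
```

```bash
python3 - <<'E'
from h import *
go(519,-226.8,186,-3.3)
im=snapshot("scene");im=cv2.resize(im[20:220,60:260],None,fx=3,fy=3);cv2.imwrite("pics/q_s.png",im[:,:,::-1])
im=snapshot("wrist");cv2.imwrite("pics/q.png",im[:,:,::-1])
E
```

```text
t 24.93 pos [ 507.4 -428.9  305.7] psi -3.41 gap 10.4 F [-5.1  1.4  2.6] | d_m [-0.0003 -0.2024  0.1197] turn -0.0019
```

View pics/q_s.png

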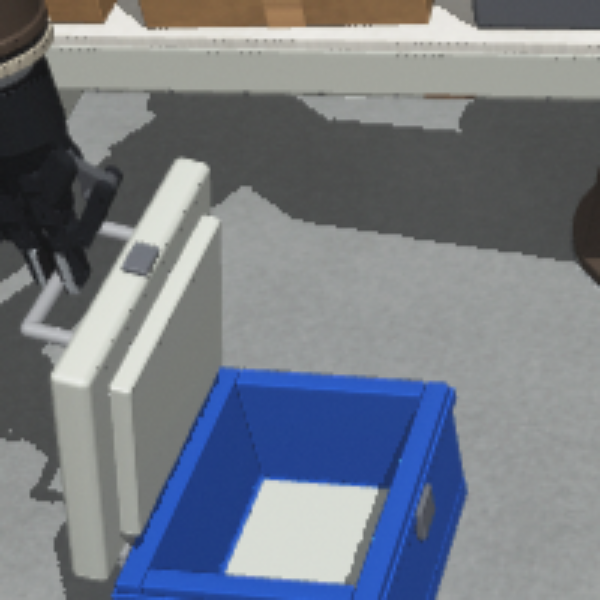

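View pics/q.png

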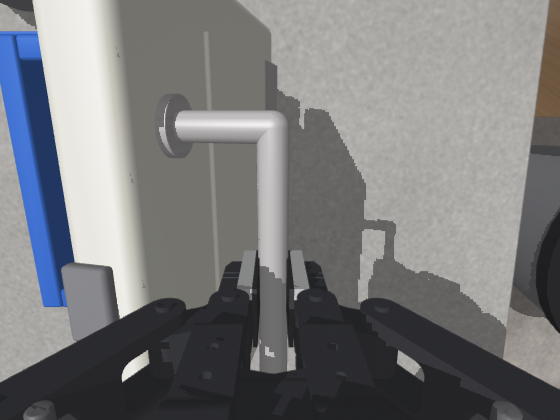

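Angle from the measured TCP is 1.343 rad, matching the command, and nothing touches. Last stretch to 1.443.

```bash
python3 arc.py 1.342 2 1.443 2 7
```

```text
[0, 0.0027, 0.0004, 0], [0, 0.0054, 0.0009, 0], [0, 0.0081, 0.0013, 0], [0, 0.0108, 0.0019, 0], [0, 0.0135, 0.0024, 0], [0, 0.0161, 0.0030, 0], [0, 0.0188, 0.0037, 0],
```

Emit:
drive_tool(steps=[[-0.0002, 0.0027, 0.0004, 0], [-0.0005, 0.0054, 0.0009, 0], [-0.0005, 0.0081, 0.0013, 0], [-0.0005, 0.0108, 0.0019, 0], [-0.0005, 0.0135, 0.0024, 0], [-0.0005, 0.0161, 0.003, 0], [-0.0005, 0.0188, 0.0037, 0], [-0.0005, 0.0188, 0.0037, 0], [-0.0005, 0.0188, 0.0037, 0], [-0.0005, 0.0188, 0.0037, 0]])

```text
time: 26.28
tool_pos: [506.3, -447.2, 302.1]
tool_rot: [-3.14, 0.093, 0.0]
ft_force: [-4.1, 1.1, -0.7]
finger_gap: 10.4
```

```bash
python3 - <<'E'
from h import *
go(519,-226.8,186,-3.3)
F=[]
P=[]
for i in range(8):
    im=snapshot("top" if i%2 else "scene"); s=sense();F.append(s["ft_force"]);P.append(s["tool_pos"])
    cv2.imwrite(f"pics/r{i%2}.png",im[:,:,::-1])
F=np.array(F);print(F.mean(0).round(2),F.std(0).round(2));P=np.mean(P,0);print(P)
d=P-[519.0,-227.2,186.5];x=np.hypot(d[0],d[1])-175;z=d[2]+68
print(x,z,np.hypot(x,z),"theta",np.arctan2(68,-175)-np.arctan2(z,x))
cv2.imwrite("pics/r_s.png",cv2.resize(cv2.imread("pics/r0.png")[20:220,30:230],None,fx=3,fy=3))
cv2.imwrite("pics/r_t.png",cv2.resize(cv2.imread("pics/r1.png")[180:340,350:550],None,fx=3.5,fy=3.5))
im=snapshot("wrist");cv2.imwrite("pics/r.png",im[:,:,::-1])
E
```

```text
t 26.27 pos [ 506.3 -447.2  302.1] psi -3.39 gap 10.4 F [-4.1  1.1 -0.7] | d_m [-0.0004 -0.2208  0.1161] turn -0.0015
[-3.54  1.39 -1.62] [0.63 0.71 0.52]
[ 506.33022119 -447.26224375  302.0618016 ]
45.42666449753452 183.56180160086961 189.099224890872 theta 1.4427801074835558
```

View pics/r_s.png

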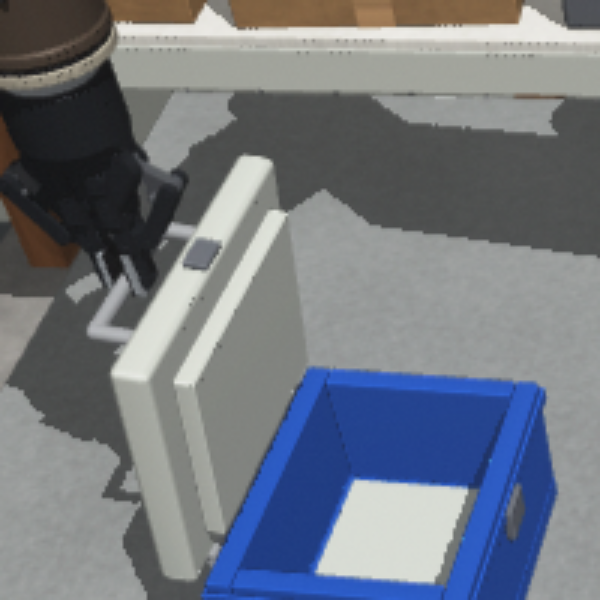

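View pics/r.png

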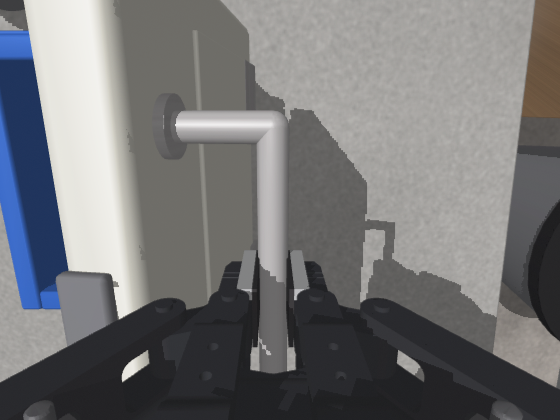

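View pics/r_t.png

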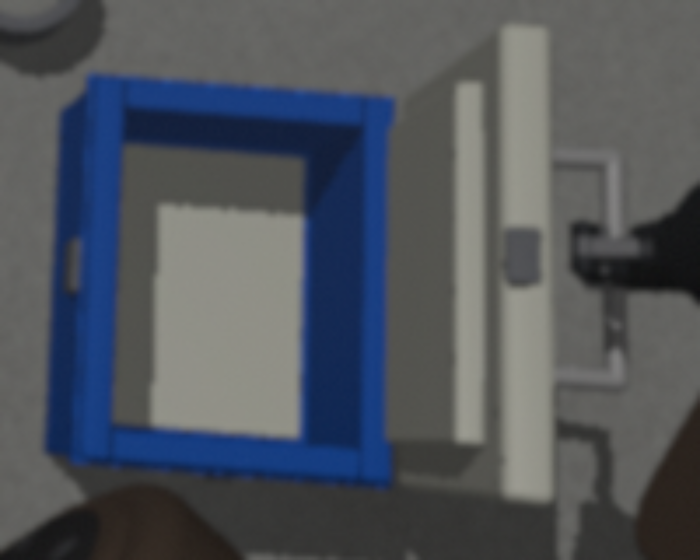

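By kinematics the lid is at 1.443 rad with small, steady forces. I'll check it independently with the top view: bar against the hinge, and the slab edges. I'll also check the rest of the scene.

```bash
python3 - <<'E'
from h import *
c=camera_info("top")
xh=np.array([-.058,-.998]);H0=np.array([509,-401.9])
f=lambda p:(350+p[0]/3.5-.4,180+p[1]/3.5-.4)
# predicted pixels for lid at 1.39,1.443,1.49: bar ends, front-edge slab corners (lid coords along -x: 206, z 0 and 28)
cs=camera_info("scene")
for th in(1.39,1.443,1.49):
    out=[]
    for(x,z,y) in[(-175,68,60),(-175,68,-60),(-206,28,128),(-206,28,-128),(-206,0,128),(-206,0,-128)]:
        X=x*np.cos(th)+z*np.sin(th); Z=-x*np.sin(th)+z*np.cos(th)
        w=H0+X*xh+y*np.array([.998,-.058]); q=proj(c,[*w,130+Z]); out.append(((q-[350,180]+.4)*3.5).round(0))
    print(th,*out)
s=cv2.imread("pics/r0.png");a=cv2.imread("pics/a_scene.png")
cv2.imwrite("pics/s_full.png",s)
E
```

```text
1.39 [595. 160.] [598. 381.] [532.  24.] [536. 507.] [477.  22.] [478. 502.]
1.443 [610. 162.] [614. 383.] [552.  25.] [557. 508.] [498.  23.] [500. 504.]
1.49 [624. 164.] [628. 384.] [570.  27.] [576. 510.] [517.  24.] [520. 505.]
```

View pics/s_full.png

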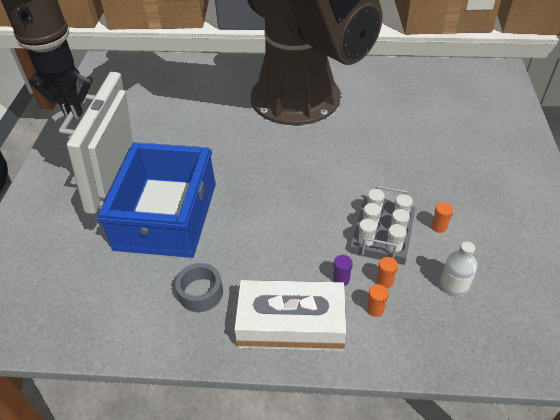

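The observed slab corners (501,25)–(549,25) and (504,498)–(552,500) fit the 1.443 prediction, and bystanders haven't moved. Handing in.

```bash
python3 -c "
from h import *
s=sense();print(s['time'],s['tool_pos'].round(1),np.abs(s['dq']).max().round(4),s['ft_force'].round(1),s['finger_gap'])
print(hand_in())"
```

```text
26.725 [ 506.4 -447.3  302.1] 0.0016 [-3.6  1.3 -2. ] 10.488193472994434
the job is handed in; nothing more can be done
None
```

I stood the three loose jars in wells 5, 1 and 0. I then raised the cool box lid by its bar and handed the job in at 26.7 s, still holding it at the balance point.

- **Jars:** each was pressed to its calculated floor height (9–18 N at contact) before release. The camera then showed all six standing upright, both rows complete and the rack not visibly moved.
- **Lid angle:** the measured tool position gives 1.443 rad. The slab corners and bar in the top view fit that to about 0.02 rad.
- **Steadiness:** the arm was still when I handed in, with about 4 N on the tool. That includes about 3.6 N of side force along the bar.
- **Other things:** the glove box, tape, bottle and the orange and purple look-alikes look unmoved in the last picture.

Two checks disagreed slightly:
- **Swing radius:** it came out at 189.1 mm against the nominal 187.7 mm, which could shift the lid angle by about 0.005 rad.
- **Force reading:** a residual force of about 1.3 N in the closing direction remained. I put this down to bar friction and sensor offset, so the force reading alone does not confirm exact balance.

Partway up, the force on the tool reached about 21 N because my path ran slightly inside the bar's circle. I eased the path outward, and it dropped to about 7 N by the next check.

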